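Point out the reject ring and book it

ROBOT

A 7-joint arm with a two-finger parallel gripper is mounted at the origin on the work surface; the furniture and walls round the work are solid. World frame = base frame: x ahead of the robot, y to its left, z up, the work surface at z = 0. Lengths are in m, angles in rad, forces in N, time in s.
With the tool pointing down it reaches from about 0.4 to 0.85 m from the base axis. Payload 10.4 kg.
Tool frame: the origin (TCP) lies between the finger pads; the fingertips stand tips_ahead ahead of it and the grasp point (between the pads) lies 11 mm behind it (tips_ahead is the distance from the TCP to the fingertips, in m); z points along the fingers, x is the direction in which the jaws open and shut, and the axes are right-handed (so a half turn about z gives the same grasp; the last joint's range is limited). The gripper opens to 87 mm and grips with 3 to 60 N. Pads are 19 mm wide; open, the fingers measure 117 mm over their backs; the gripper's body (75 mm by 190 mm) begins 51 mm behind the grasp point.
Start: joints at [-1.368, 0.332, -0.065, 1.46, 0.022, 1.35, -0.088], TCP at [0.14, 0.609, 0.231] pointing down, gripper open.
Joint ranges: [-2.6, 2.6], [-0.5, 2.12], [-1.47, 1.34], [0.16, 2.42], [-1.27, 4.41], [0.06, 2.06], [-2.6, 2.6]. Speed limits (rad/s): [2.22, 2.22, 2.79, 2.79, 3.14, 3.14, 3.14].

INTERFACE

Orientations are given as a unit quaternion [x, y, z, w].
In Python, from bench import read_state, camera, close_job, tips_ahead gives the robot as it stands.
- The arm moves only by the tool arm_command, never from a script. Its argument "commands" is a list that holds one entry, the list of rows, each a list of 7 numbers: the turn, a rotation vector about the tool's x, y, z in rad, then the shift along the tool's x, y, z in m, then the opening in per cent of the stroke, from 0 (shut) to 100 (fully open). In form: [[[rx, ry, rz, x, y, z, claw], ...]]. A call has 1 to 20 rows; each row shifts and turns the commanded pose from where the row before left it, along the tool's axes as they then stand; what a row does not reach is not made up. A row lasts 1/8 s, in which the tool goes at most 62.5 mm and 10.7 degrees, less where a joint would pass 70% of its speed; a pose out of reach is approached as far as the arm can. A call with a gripper value outside its range is refused whole. The fingers move at their own pace and stop on an object; "newtons" is the grip in N (left out, the last holds). Time passes only in rows, so rows that do not move let the fingers close. It gives the time, the measured TCP pose, the force and the opening at its end, in the units of the state.
- read_state(): the state, without advancing time (a new reading comes with each control period).
- camera(name): name is "scene" or "top" or "wrist"; returns a dict with "frame" (420x560x3 uint8, red, green, blue), "vfov" (degrees; the focal length in pixels is half the picture's height over the tangent of half this angle, whatever the lens; pixels are square), "cx", "cy" (the principal point, pixels), "R" (3x3) and "t" (3): a world point X has camera coordinates R X + t. Camera axes: x right, y down, z forward; pixel columns grow to the right and rows downward; lengths in m; the calibration is good to about 2 mm. A picture is of the moment at which its call begins. There is no depth.
- close_job(): hands the job in, once; it reports no verdict.
The state is a dict: "time": time; "joint_positions": joint angles; "joint_vel": joint speeds; "joint_torque": joint torques, N m; "ee_pos": TCP position; "eef_rot": TCP orientation; "ft_force": force on the tool from outside, world axes, zero at the start; "torque": the same for the moment, N m; "width": finger opening in m.
Only numpy, scipy, OpenCV 4.12 (cv2) and the standard library are available. Lean on these libraries where they do the work, as an engineer would, in place of code of your own. Each camera call takes 0.05 s, during which the arm holds its last target.

TASK

One of the four bearing rings on the bench is dark, a reject among pale ones. Point down at it with the fingertips just above its middle, without touching it, and stay there for two seconds; then push the red button fully down and let it come up again, and finish clear. Do not touch any ring or the loose tools around them, do not press the green button, and do not come low over the middle of a pale ring.

Things in the scene. Friction and masses are not known exactly. Their poses are not given: they have to be found in the camera images.
- dark_ring_top (a point): the dark grey, nearly black bearing ring: lies flat on the bench, 66 mm outside, about 46 mm bore, 20 mm tall; the point is on its axis, level with its top face (20 mm above the bench). Loose. Pointing counts while the place between the finger pads is within 25 mm of the axis sideways and the fingertips are some 10 to 40 mm above the top face (counted as the pad centre, about 19 mm behind the tips, 40 to 85 mm above the bench)
- red_button_top (a point): top of the red push button (the one to press): a round cap 32 mm across that sinks 6 mm straight down against a spring, about 4 N at the bottom, and comes up by itself; the point is the centre of its top, 60 mm above the bench when not pressed. It stands on a grey box 66 x 66 mm, 38 mm tall, fixed to the bench by a 70 x 96 mm foot plate
- red_button (a joint): how far the red button is pressed, m: 0 up, 0.006 fully down (counts as pressed above 0.0045)
- green_button_top (a point): top of the green push button, same make and height as the red one, on its own box; must not be pressed
- green_button (a joint): how far the green button is pressed, m: 0 up, 0.006 down
- pale_ring_1_top (a point): a pale steel bearing ring, 68 mm outside, 20 mm tall, lying flat, loose; the point is on its axis, level with its top face. Low over a pale ring means within 20 mm of its axis with the fingertips under about 55 mm above the bench
- pale_ring_2_top (a point): another pale steel ring, 62 mm outside, 20 mm tall; point as for the first
- pale_ring_3_top (a point): another pale steel ring, 66 mm outside, 18 mm tall; point as for the first
- plug_gauge_2: bystander: double-ended plug gauge lying on the bench, 104 mm long, 22 mm thick; origin at its underside; leave it
- v_block: bystander: small steel V-block, 40 x 48 x 34 mm; origin at its underside; leave it
- caliper: bystander: steel caliper lying flat, 172 mm long; leave it
- oil_bottle: bystander: oil bottle with a red spout, 46 mm wide, 134 mm tall, standing at the far left corner; origin at its underside; leave it
- dark_ring: the same ring as dark_ring_top, origin at the centre of its underside
- pale_ring_1: the same ring as pale_ring_1_top, origin at the centre of its underside
- pale_ring_2: the same ring as pale_ring_2_top, origin at the centre of its underside
- pale_ring_3: the same ring as pale_ring_3_top, origin at the centre of its underside
Things that resemble listed ones, but are neither listed nor needed, are in the scene too. What is shaped like the part that bears green_button_top but yellow is not meant.

How it is judged:
By the outcome, as a careful person would: the job done as asked, in the order asked, and still so for the second after the job is handed in, with the robot touching nothing.
It also fails if it takes over 43 s, if anything falls off the work surface, if the arm or the gripper's body presses on something with over 40 N, if the wrist force passes 120 N, or if a joint passes its speed limit or range.

## Working session

There is one attempt and no reset: what is moved stays moved. The work goes in short steps, Python scripts to look and compute and a tool call to move; the robot and the scene stay as the last step left them, time stands still between calls to the robot, and variables do not carry over. Pictures are saved under pics/ and viewed, and the job is handed in when it is done.

Besides the shell and the picture viewer there is one more tool, called after "Request:" by a JSON object that holds its "api" and its "payload". arm_command: Moves the arm, as the interface text tells. Its arguments: {"type":"object","properties":{"commands":{"type":"array"},"newtons":{"type":"number"}},"required":["commands"]}

```bash
mkdir -p pics; python3 - <<'E'
from bench import *
import cv2,pickle
s=read_state();print({k:s[k] for k in ['time','ee_pos','eef_rot','width','ft_force']},tips_ahead if not callable(tips_ahead) else tips_ahead())
d={}
for n in ['scene','top','wrist']:
    c=camera(n);d[n]=c
    cv2.imwrite(f'pics/{n}0.png',c['frame'][:,:,::-1]);print(n,c['vfov'],c['cx'],c['cy'],c['R'],c['t'])
pickle.dump(d,open('c0.pkl','wb'))
E
```

```text
{'time': 0.0, 'ee_pos': array([0.13984469, 0.60876232, 0.22975928]), 'eef_rot': array([ 7.82238818e-01,  6.22978273e-01, -5.29779050e-04,  4.72791993e-04]), 'width': 0.0873120334365109, 'ft_force': array([-0.44011474, -0.20238877,  0.29902458])} 0.008
scene 43.565490168189164 283.1622870885652 211.98034852021618 [[-0.67743685 -0.73550027  0.0108934 ]
 [-0.39249633  0.34890692 -0.85100564]
 [ 0.62211409 -0.5807782  -0.52504356]] [0.35399964 0.2556064  1.31245943]
top 47.985350821644246 281.90753923644013 214.3924655014581 [[ 0.00162255 -0.99964746 -0.02650121]
 [-0.98546078  0.00290405 -0.16987827]
 [ 0.16989534  0.02639154 -0.98510865]] [0.03605888 0.50783911 1.20609175]
wrist 67.54099867002213 280.77610854286314 206.21709698684597 [[ 2.24028204e-01  9.74582570e-01 -4.22528293e-04]
 [ 9.32672081e-01 -2.14268388e-01  2.90192775e-01]
 [ 2.82726286e-01 -6.54054463e-02 -9.56968116e-01]] [-0.62402639 -0.03576347  0.39111439]
```

View pics/scene0.png

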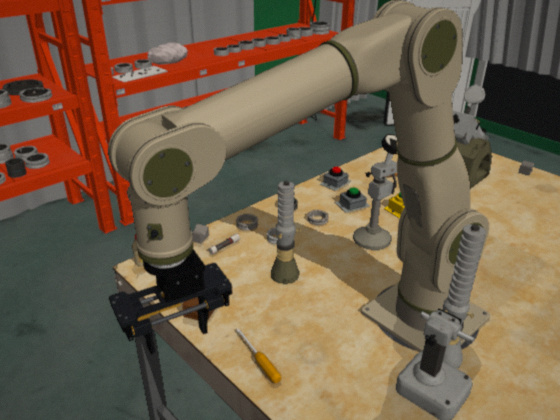

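View pics/top0.png

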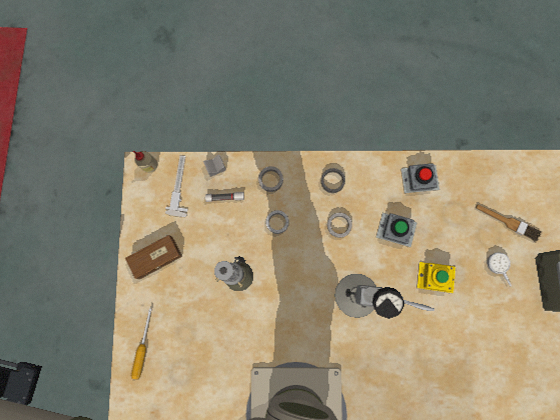

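View pics/wrist0.png

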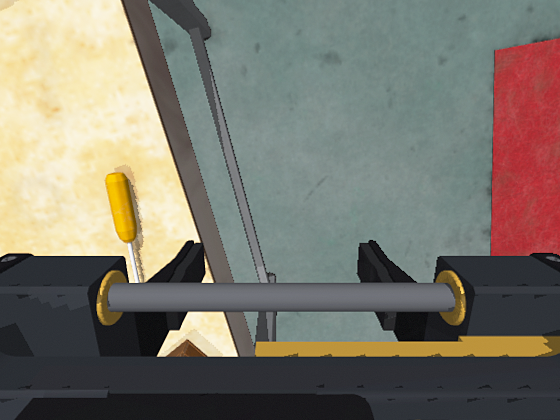

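The scene view shows the rings partly hidden by the tall spring. In the top view the rings are near (271,180), (332,180), (277,222) and (340,222), with the red button at (425,174) and the green at (401,228). A shadow darkens the left pair, so I'll enlarge that area.

```bash
python3 - <<'E'
import cv2
a=cv2.imread('pics/top0.png')
cv2.imwrite('pics/top0a.png',cv2.resize(a[145:245,240:370],None,fx=6,fy=6,interpolation=cv2.INTER_CUBIC))
cv2.imwrite('pics/top0b.png',cv2.resize(a[150:310,330:470],None,fx=3.7,fy=3.7,interpolation=cv2.INTER_CUBIC))
b=cv2.imread('pics/scene0.png')
cv2.imwrite('pics/scene0a.png',cv2.resize(b[155:265,190:350],None,fx=5,fy=5,interpolation=cv2.INTER_CUBIC))
E
```

```text
(no output)
```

View pics/top0a.png

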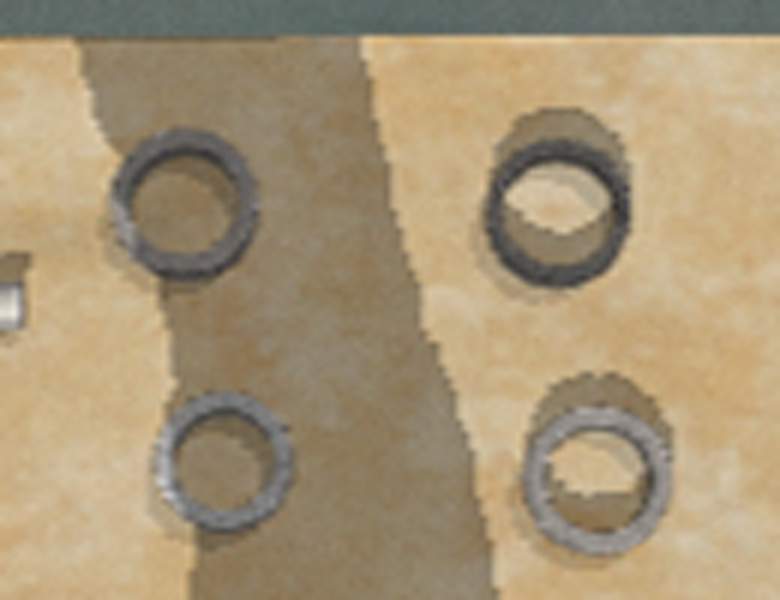

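View pics/top0b.png

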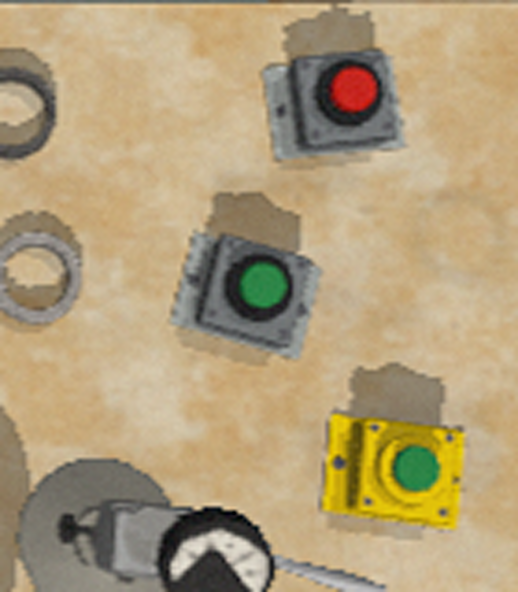

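View pics/scene0a.png

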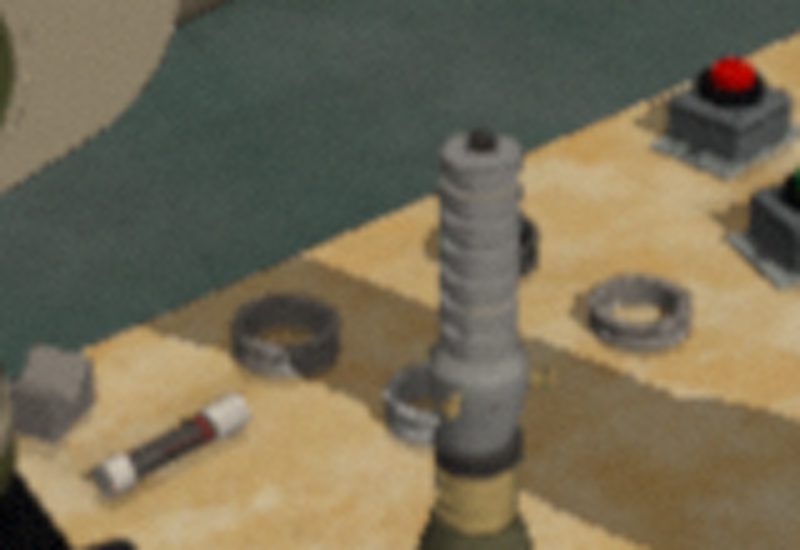

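The upper-right ring (crop centre about (559,212), full picture about (333,180)) stands in full light and is nearly black. The upper-left ring only looks dark because of the shadow; its lit edge is pale. The red cap is at about (425.5,174).

```bash
cat > h.py <<'E'
import numpy as np
def ray(c,u,v,z):
    f=c['frame'].shape[0]/2/np.tan(np.radians(c['vfov'])/2)
    R=np.array(c['R']);t=np.array(c['t']);o=-R.T@t
    d=R.T@np.array([(u-c['cx'])/f,(v-c['cy'])/f,1]);return o+d*(z-o[2])/d[2]
def proj(c,X):
    f=c['frame'].shape[0]/2/np.tan(np.radians(c['vfov'])/2)
    p=np.array(c['R'])@X+np.array(c['t']);return np.array([c['cx']+f*p[0]/p[2],c['cy']+f*p[1]/p[2]])
E
python3 - <<'E'
import pickle,cv2,numpy as np
from h import *
np.set_printoptions(precision=4,suppress=True)
d=pickle.load(open('c0.pkl','rb'));c=d['top']
P={'dark':(332.9,180.2,.02),'pUL':(270.6,179.3,.02),'pLL':(277.2,222,.02),'pLR':(339.5,224.8,.02),'red':(425.5,174,.06),'green':(401.5,227.2,.06),'dialtop':(388,302,.15),'spring':(230,271,.2),'bottle':(138,158,.13),'yellow':(442,276,.06)}
for k,(u,v,z) in P.items():
    X=ray(c,u,v,z);print(k,X,'r',np.hypot(*X[:2]).round(3),'scene',proj(d['scene'],X))
img=d['top']['frame'][:,:,::-1].copy()
# red centroid
for n in ['top','scene']:
    f=d[n]['frame'].astype(int);m=(f[...,0]>150)&(f[...,1]<70)&(f[...,2]<70)
    m=m.astype(np.uint8);nn,l,s,ce=cv2.connectedComponentsWithStats(m)
    for i in range(1,nn):
        if 20<s[i,4]<400: print(n,ce[i],s[i])
E
```

```text
dark [ 0.6062 -0.1026  0.02  ] r 0.615 scene [288.9057 201.3609]
pUL [0.6096 0.0675 0.02  ] r 0.613 scene [248.4781 219.3034]
pLL [0.4912 0.049  0.02  ] r 0.494 scene [278.2974 232.9076]
pLR [ 0.4832 -0.1182  0.02  ] r 0.497 scene [318.9438 214.3992]
red [ 0.6119 -0.3426  0.06  ] r 0.701 scene [337.43   168.1615]
green [ 0.4706 -0.274   0.06  ] r 0.545 scene [355.1552 189.0049]
dialtop [ 0.2815 -0.215   0.15  ] r 0.354 scene [393.8541 192.2657]
spring [0.3507 0.1494 0.2   ] r 0.381 scene [286.5863 211.93  ]
bottle [0.6393 0.3989 0.13  ] r 0.754 scene [144.8879 224.3682]
yellow [ 0.3454 -0.3709  0.06  ] r 0.507 scene [403.9717 193.4211]
top [425.12 173.72] [420 169  11  11 100]
scene [116.8462   0.9231] [108   0  21   4  39]
scene [310.6296   5.3704] [309   0   4  13  27]
scene [50.5294 36.4706] [40 32 21 10 34]
scene [72.5102 41.3673] [68 37  9 10 49]
scene [89.4568 68.8889] [85 63 10 13 81]
scene [ 84.2609 102.3333] [78 94 11 18 69]
scene [101.6213 135.8199] [ 93 107  19  62 272]
scene [ 89.4379 131.8994] [ 84 115  12  35 169]
scene [ 93.    154.625] [ 89 149   9   9  32]
scene [336.6667 168.6667] [333 167   8   5  24]
scene [124.5193 198.9199] [117 174  16  51 337]
scene [ 99.873  185.9683] [ 95 179  11  14  63]
scene [110.6364 185.2273] [107 182   8   8  22]
scene [103.7759 203.1207] [ 99 197  10  12  58]
scene [107.9756 226.122 ] [104 221   9  12  41]
```

The top and scene views agree on the dark ring at (0.606, −0.103) and the red button at (0.612, −0.342). Tool x is radial and tool y is tangential (clockwise), so a swing about the base can use the same row repeated.

Request:
{"api": "arm_command", "payload": {"commands": [[[0,0,0,0,0,-0.05,0],[0,0,0.095,-0.0028,0.0592,0,0],[0,0,0.095,-0.0028,0.0592,0,0],[0,0,0.095,-0.0028,0.0592,0,0],[0,0,0.095,-0.0028,0.0592,0,0],[0,0,0.095,-0.0028,0.0592,0,0],[0,0,0.095,-0.0028,0.0592,0,0],[0,0,0.095,-0.0028,0.0592,0,0],[0,0,0.095,-0.0028,0.0592,0,0]]], "newtons": 20}}

```text
time: 1.27
ee_pos: [0.5216, 0.344, 0.2802]
eef_rot: [0.958, 0.287, -0.0, 0.0]
ft_force: [1.2, 0.4, 0.3]
width: 0.0058
```

Request:
{"api": "arm_command", "payload": {"commands": [[[0,0,0.095,-0.0028,0.0592,0,0],[0,0,0.095,-0.0028,0.0592,0,0],[0,0,0.095,-0.0028,0.0592,0,0],[0,0,0.095,-0.0028,0.0592,0,0],[0,0,0.095,-0.0028,0.0592,0,0],[0,0,0.095,-0.0028,0.0592,0,0],[0,0,0.095,-0.0028,0.0592,0,0],[0,0,0.095,-0.0028,0.0592,0,0],[0,0,0,0,0,0,0],[0,0,0,0,0,0,0]]]}}

```text
time: 2.52
ee_pos: [0.6149, -0.107, 0.2803]
eef_rot: [0.996, -0.087, -0.0, -0.0]
ft_force: [0.2, 0.2, 0.4]
width: 0.0005
```

```bash
python3 - <<'E'
from bench import *
from h import *
import cv2,pickle
from scipy.spatial.transform import Rotation as Ro
np.set_printoptions(precision=4,suppress=True)
s=read_state();print(s['time'],s['ee_pos'],s['eef_rot'],s['width'],s['ft_force'])
c=camera('wrist');cv2.imwrite('pics/wrist1.png',c['frame'][:,:,::-1]);pickle.dump(c,open('c1.pkl','wb'))
c2=camera('top');cv2.imwrite('pics/top1.png',c2['frame'][:,:,::-1])
print(proj(c,np.array([.6062,-.1026,.02])))
R=Ro.from_quat(s['eef_rot']).as_matrix()
for X in ([.6062,-.1026,.053],[.6119,-.3426,.068]): print(R.T@(np.array(X)-s['ee_pos']))
E
```

```text
2.525 [ 0.6149 -0.107   0.2803] [ 0.9962 -0.087  -0.0002 -0.0003] 0.0004838320510896456 [0.2385 0.195  0.3873]
[273.3205 171.2045]
[-0.0093 -0.0027  0.2273]
[0.038  0.2327 0.2121]
```

View pics/wrist1.png

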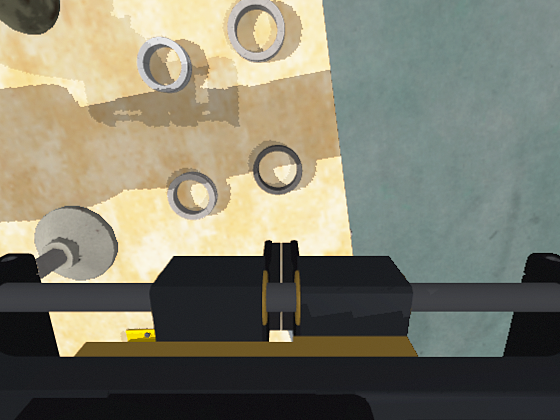

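The wrist view confirms it. With the shadow now elsewhere, only the ring at (277.5,169) is dark, and the other three, at (256,29), (164,63) and (192,194), are pale. The prediction was (273,171), so I'll refine it.

```bash
python3 - <<'E'
from h import *
import cv2,pickle
c=pickle.load(open('c1.pkl','rb'));f=c['frame'][:,:,::-1]
cv2.imwrite('pics/w1a.png',cv2.resize(f[135:205,240:320],None,fx=8,fy=8,interpolation=cv2.INTER_CUBIC))
print(ray(c,277.5,169,.02))
E
```

```text
[ 0.61221808 -0.10064742  0.02      ]
```

View pics/w1a.png

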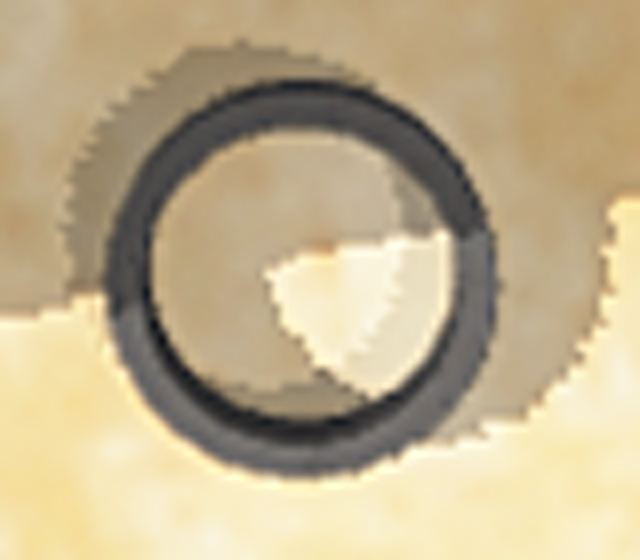

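The top-face centre is near (277.6,170.6), which puts the ring at about (0.612, −0.102). That is within 6 mm of the top-camera value, so I'll use x = 0.609.

Request:
{"api": "arm_command", "payload": {"commands": [[[0,0,0,-0.007,-0.004,0.05,0],[0,0,0,0,0,0.05,0],[0,0,0,0,0,0.05,0],[0,0,0,0,0,0.045,0],[0,0,0,0,0,0.03,0],[0,0,0,0,0,0,0],[0,0,0,0,0,0,0],[0,0,0,0,0,0,0]]]}}

```text
time: 3.62
ee_pos: [0.6098, -0.1023, 0.0572]
eef_rot: [0.996, -0.087, 0.001, -0.0]
ft_force: [-0.0, -0.1, 0.8]
width: 0.0004
```

```bash
python3 - <<'E'
from bench import *
import cv2
c=camera('wrist');cv2.imwrite('pics/wrist2.png',c['frame'][:,:,::-1])
c=camera('top');cv2.imwrite('pics/top2.png',c['frame'][:,:,::-1])
print(read_state()['ee_pos'])
E
```

```text
[ 0.60946905 -0.10238086  0.0567753 ]
```

View pics/wrist2.png

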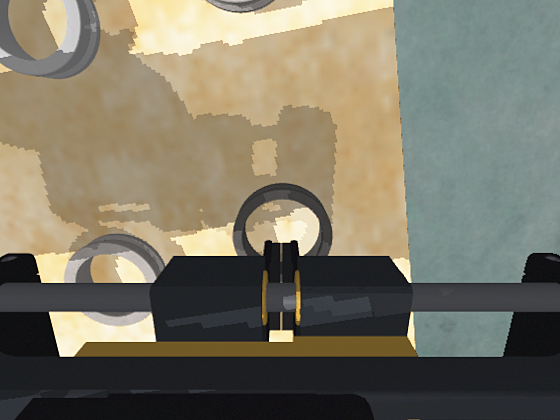

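The fingertips at column 281 sit over the middle of the dark ring (column about 283), and the tips are about 29 mm above its top. I'll hold here.

Request:
{"api": "arm_command", "payload": {"commands": [[[0,0,0,0,0,0.003,0],[0,0,0,0,0,0,0],[0,0,0,0,0,0,0],[0,0,0,0,0,0,0],[0,0,0,0,0,0,0],[0,0,0,0,0,0,0],[0,0,0,0,0,0,0],[0,0,0,0,0,0,0],[0,0,0,0,0,0,0],[0,0,0,0,0,0,0],[0,0,0,0,0,0,0],[0,0,0,0,0,0,0],[0,0,0,0,0,0,0],[0,0,0,0,0,0,0],[0,0,0,0,0,0,0],[0,0,0,0,0,0,0],[0,0,0,0,0,0,0],[0,0,0,0,0,0,0],[0,0,0,0,0,0,0],[0,0,0,0,0,0,0]]]}}

```text
time: 6.22
ee_pos: [0.6087, -0.1025, 0.0525]
eef_rot: [0.996, -0.087, -0.0, -0.0]
ft_force: [1.3, -0.1, 0.7]
width: 0.0005
```

Request:
{"api": "arm_command", "payload": {"commands": [[[0,0,0,0,0,-0.05,0],[0,0,0,0,0,-0.05,0],[0,0,0,0.009,0.047,0,0],[0,0,0,0.009,0.047,0,0],[0,0,0,0.009,0.047,0,0],[0,0,0,0.009,0.047,0,0],[0,0,0,0.0095,0.0475,0,0],[0,0,0,0,0,0,0],[0,0,0,0,0,0,0],[0,0,0,0,0,0,0]]]}}

```text
time: 7.48
ee_pos: [0.6132, -0.3407, 0.1525]
eef_rot: [0.996, -0.086, 0.0, -0.0]
ft_force: [-0.2, 0.8, 0.3]
width: 0.0009
```

```bash
python3 - <<'E'
from bench import *
from h import *
import cv2
c=camera('wrist');f=c['frame'];cv2.imwrite('pics/wrist3.png',f[:,:,::-1])
s=read_state();print(s['ee_pos'],s['eef_rot'],s['ft_force'],proj(c,np.array([.612,-.3426,.06])))
g=f.astype(int);m=((g[...,0]>130)&(g[...,1]<80)&(g[...,2]<80)).astype(np.uint8)
n,l,st,ce=cv2.connectedComponentsWithStats(m)
for i in range(1,n):
    if st[i,4]>30: print(st[i],ce[i],ray(c,*ce[i],.06))
E
```

```text
[ 0.61318799 -0.34074     0.1525379 ] [ 9.96262057e-01 -8.63812795e-02  1.46511531e-04 -4.09184942e-04] [ 0.26450979 -0.29326436 -0.05474963] [278.95635158 213.97925894]
[ 267  194   37   37 1079] [284.68211307 212.38183503] [ 0.61690343 -0.34204804  0.06      ]
```

View pics/wrist3.png

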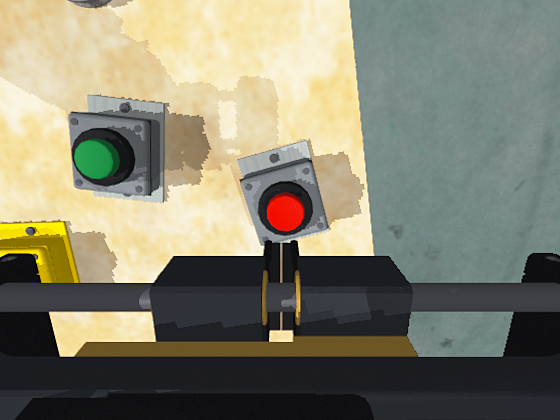

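The red cap is at (285,212) in the wrist view, which gives (0.617, −0.342); the top camera gave 0.612. I'll add 2 mm in x and descend.

Request:
{"api": "arm_command", "payload": {"commands": [[[0,0,0,0.002,0.001,0.04,0],[0,0,0,0,0,0.03,0],[0,0,0,0,0,0.01,0],[0,0,0,0,0,0,0],[0,0,0,0,0,0,0]]]}}

```text
time: 8.15
ee_pos: [0.6151, -0.344, 0.0741]
eef_rot: [0.996, -0.087, 0.001, 0.0]
ft_force: [-0.0, -0.0, 0.1]
width: 0.0003
```

Request:
{"api": "arm_command", "payload": {"commands": [[[0,0,0,0,0,0.003,0],[0,0,0,0,0,0.003,0],[0,0,0,0,0,0.002,0],[0,0,0,0,0,0.002,0],[0,0,0,0,0,0,0],[0,0,0,0,0,0,0]]]}}

```text
time: 8.9
ee_pos: [0.6147, -0.3438, 0.0629]
eef_rot: [0.996, -0.087, 0.0, 0.0]
ft_force: [1.3, -1.0, 3.9]
width: 0.0006
```

Request:
{"api": "arm_command", "payload": {"commands": [[[0,0,0,0,0,0.0015,0],[0,0,0,0,0,0.0005,0],[0,0,0,0,0,0,0],[0,0,0,0,0,0,0]]]}}

```text
time: 9.4
ee_pos: [0.6147, -0.3439, 0.0623]
eef_rot: [0.996, -0.087, 0.001, -0.0]
ft_force: [-2.4, 2.3, 15.2]
width: 0.0008
```

The force jumped from 4 N to 15 N with almost no travel, so the button is on its stop. Now I'll release it and lift clear.

Request:
{"api": "arm_command", "payload": {"commands": [[[0,0,0,0,0,0,0],[0,0,0,0,0,-0.01,0],[0,0,0,0,0,-0.04,0],[0,0,0,0,0,-0.05,0],[0,0,0,0,0,-0.05,0],[0,0,0,0,0,-0.03,0],[0,0,0,0,0,0,0],[0,0,0,0,0,0,0],[0,0,0,0,0,0,0],[0,0,0,0,0,0,0]]]}}

```text
time: 10.65
ee_pos: [0.614, -0.3434, 0.2395]
eef_rot: [0.996, -0.087, -0.001, -0.0]
ft_force: [-0.4, -0.6, -0.4]
width: 0.0003
```

```bash
python3 - <<'E'
from bench import *
import cv2,numpy as np
c=camera('wrist');cv2.imwrite('pics/wrist4.png',c['frame'][:,:,::-1])
c=camera('scene');cv2.imwrite('pics/scene4.png',cv2.resize(c['frame'][130:260,180:380,::-1],None,fx=4,fy=4,interpolation=cv2.INTER_CUBIC))
s=read_state();print(s['time'],s['ee_pos'],s['ft_force'],np.abs(s['joint_vel']).max())
E
```

```text
10.75 [ 0.61418231 -0.34352978  0.23996804] [-0.40730582 -0.22600176 -0.43814597] 0.0034035043364175448
```

View pics/wrist4.png

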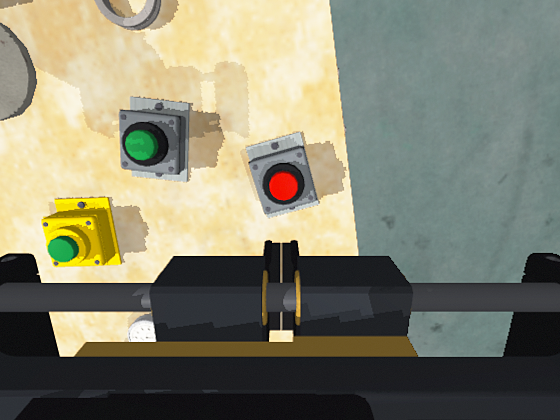

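View pics/scene4.png

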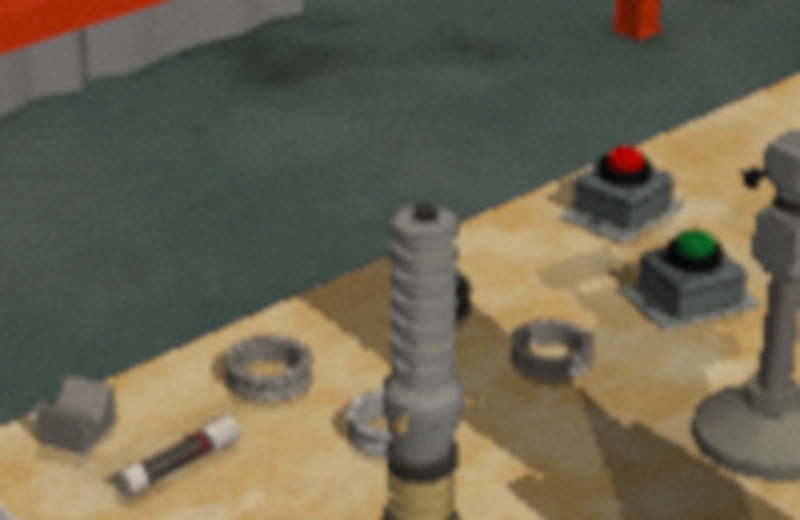

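The red cap is up again at wrist pixel (284,184), and the green button is untouched. The rings seen here are where they were, and the left ones are pale in full light. The arm is still and clear, so I'll hand in.

```bash
python3 -c "
from bench import *
print(close_job())"
```

```text
the job is handed in; nothing more can be done
None
```

I pointed at the dark ring, pressed the red button and let it come up, then handed the job in at about 10.8 s. No verdict is reported.

- **Dark ring:** It is the far-right one of the four, at about (0.61, −0.10). One pale ring looked dark at first because it lay in the arm's shadow; later views showed it pale. I held closed fingertips about 25 mm above the dark ring's top face, near its axis, for over 2.5 s.
- **Red button:** Pressing gave about 4 N near the bottom of its travel. The force then rose to 15 N with almost no further movement, so it was on its stop. I then lifted straight up.
- **Last checks:** The red cap was up again, the tool was at 0.24 m and still, and the wrist force was near zero. The green button and the rings I could see showed no sign of being moved. The dark ring was mostly hidden in the last pictures.
- **Disagreement:** The wrist and top cameras differed by 5–6 mm in x on both the ring and the button. I aimed between the two values.

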